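Clear the chamber lid and hold it at the pointer

ROBOT

A 6-joint arm with a two-finger parallel gripper is mounted at the origin on the work surface. World frame = base frame: x ahead of the robot, y to its left, z up, the work surface at z = 0. Lengths are in m, angles in rad, forces in N, time in s.
With the tool pointing down it reaches from about 0.4 to 0.825 m from the base axis. Payload 7 kg.
Tool frame: the origin (TCP) lies at the very end of the fingers, on their centre line; the grasp point (between the pads) lies 19 mm behind it; z points along the fingers, y is the line along which they close (so a half turn about z gives the same grasp; the last joint's range is limited). The gripper opens to 88 mm and grips with 3 to 60 N. Pads are 19 mm wide; open, the fingers measure 130 mm over their backs; the gripper's body (78 mm by 193 mm) begins 47 mm behind the grasp point.
Start: joints at [-0.918, 0.359, 0.012, 0, -1.224, -0.288], TCP at [0.241, -0.631, 0.227] pointing down, gripper open.
Joint ranges: [-3.07, 3.07], [-1.43, 2.12], [-1.02, 1.25], [-3.03, 1.67], [-3.05, -0], [-3.03, 3.03]. Speed limits (rad/s): [2.39, 2.39, 3.01, 3.14, 3.14, 3.14].

INTERFACE

Orientations are given as [roll, pitch, yaw] about the fixed x, y, z axes, in that order (R = Rz(yaw) Ry(pitch) Rx(roll)).
In Python, from station import arm gives the robot as it stands. The module is installed in compiled form; this text tells all that it offers.
- The arm moves only by the shell command python3 -m crank 'ROWS' [FORCE]. ROWS is JSON, a list of rows, each an object of numbers: "dx", "dy", "dz": the shift along the world's x, y, z in m; "twist": the turn about the world's z in degrees; "grip": the opening, from -1 (shut) to 1 (fully open). A call has exactly 5 rows; each row is the pose to reach, as a shift and turn from the pose commanded when the call began; what a row does not reach only later rows make up. A row lasts 1/12 s, in which the tool goes at most 41.7 mm and 7.16 degrees, less where a joint would pass 70% of its speed; a pose out of reach is approached as far as the arm can. A call with a gripper value outside its range is refused whole. The fingers move at their own pace and stop on an object; FORCE is the grip in N (left out, the last holds). Time passes only in rows, so rows that repeat a pose let the fingers close, or fill a call up. It gives the time, the measured TCP pose, the force, the opening and the grip force at its end, in the units of the state.
- arm.get_state(): the state, without advancing time (a new reading comes with each control period).
- arm.grab_frame(name): name is "scene" or "top"; returns the picture (420x560x3 uint8, red, green, blue); there is no depth.
- arm.get_calibration(name): a dict with "fx", "fy", "cx", "cy" (pixels), "cam_to_world" (4x4, takes a point from camera to world coordinates). Camera axes: x right, y down, z forward; pixel columns grow to the right and rows downward; lengths in m; the calibration is good to about 2 mm. A picture is of the moment at which its call begins. get_calibration takes no time and is no camera call.
- arm.job_done(): hands the job in; it is judged then, once.
The state is a dict: "t": time; "q": joint angles; "qd": joint speeds; "joint_efforts": joint torques, N m; "eef_pos": TCP position; "ee_rot": TCP orientation; "force": force on the tool from outside, world axes, zero at the start; "moment": the same for the moment, N m; "width": finger opening in m; "gripper_force": force on a finger pad.
Only numpy, scipy, OpenCV 4.12 (cv2) and the standard library are available. Lean on these libraries where they do the work, as an engineer would, in place of code of your own. Each camera call takes 0.05 s, during which the arm holds its last target. There are 200 camera calls.

TASK

Lift the white bottle off the lid of the metal sample chamber and set it down gently, upright, on the shallow white tray while the lid is still shut. Then swing the lid up by its bar handle until its side edge lines up with the black pointer arm beside it, and finish while still holding the lid steady there with the gripper: the lid falls shut if let go. Leave the pointer, the tube rack, the beaker and the jar where they are, and never tip the bottle.

Things in the scene. Friction and masses are not known exactly. Their poses are not given: they have to be found in the camera images.
- bottle: the obstacle: white round bottle with a grey cap, standing on the lid; diameter 50 mm up to 82 mm height, cap 36 mm wide, 104 mm tall in all, about 0.15 kg; origin: centre of its underside, z up the bottle
- tray: shallow open white tray, fixed to the bench, to the left or right of the chamber; 150 x 150 mm, 16 mm tall, walls 4 mm; origin: centre of its underside
- tray_in (a point): centre of the tray's inner floor, about 4 mm above the bench; axes along the tray's sides, z up
- chamber: metal sample chamber, fixed: open box 200 mm (x) x 220 mm (y) x 100 mm tall with a sheet-metal lid; origin: centre of its underside; the lid's hinge runs along its y axis at x = +100 mm, the side away from the robot; its yaw is also that of lid, handle and pointer
- lid (a joint): lid angle in rad: 0 shut (flat), grows as the free edge (towards the robot) rises, stop at 1.4. The lid is a flat plate 210 mm long from the hinge, 220 mm wide, 6 mm thick, about 0.5 kg; it swings freely and falls shut if let go
- lid_hinge (a point): middle of the lid's hinge axis, 100.5 mm above the bench; the plate's underside lies on this axis; axes turn with the lid
- lid_handle (a point): the lid's handle: dark round bar of 12 mm diameter and 110 mm length on two end posts, parallel to the hinge; origin: middle of the bar's centre line, in the lid's frame 160 mm from the hinge towards the free edge and 42 mm from the lid's underside (36 mm above its top face, 30 mm clear beneath the bar); axes as the lid: x from the free edge to the hinge, y along the bar, z out of the lid's top
- pointer (a joint): angle in rad of the black pointer arm, the mark to which the lid is to be raised, measured like lid: the lid is in line with it when the two values are equal (0.4 to 0.9); very stiff, not to be moved
- pointer_tip (a point): 16 mm black ball at the free end of the pointer arm, 210 mm from the hinge axis; the arm is a 205 x 10 x 6 mm black bar on the hinge axis, 22 mm beyond the chamber's +y side, as thick as the lid; origin: the ball's centre; axes like the handle's, turned by the pointer's angle
- rack: bystander: grey tube rack 120 x 70 mm with six capped tubes, 112 mm tall, loose, on the other side of the chamber from the tray; origin: centre of its underside
- beaker: bystander: glass cup, 70 mm wide, 90 mm tall, loose; origin: centre of its underside
- jar: bystander: amber jar with black cap, 66 mm wide, 75 mm tall, loose; origin: centre of its underside
Not all that is in view belongs to the job. What is shaped like the bottle but red is not meant.

How it is judged:
On the way, in this order (a step that is already met when the one before it is completed fails the run):
1. the bottle stands upright on the tray, let go, while the lid is still shut (x of bottle in the frame of tray_in between -0.055 and 0.055 m and y of bottle in the frame of tray_in between -0.055 and 0.055 m and z of bottle in the frame of tray_in between -0.006 and 0.006 m and angle between bottle's own z axis and vertical below 0.12 rad and linear speed of bottle below 0.03 m/s and contact force between the fingers and bottle below 0.05 N and value of joint lid below 0.05 rad), for 0.2 s.
2. the lid, held by the fingers, is in line with the pointer (angle between the x axis of lid_handle and the x axis of pointer_tip, either way round below 0.08 rad and value of joint lid above 0.25 rad and velocity of joint lid between -0.1 and 0.1 rad/s and contact force between the fingers and lid above 0.7 N), for 0.3 s.
At the end, for the whole second after the job is handed in: Fingers carry the lid (over 0.7 N), lid steady (under 0.1 rad/s) and within 0.08 rad of the pointer (16 mm at the free edge); the bottle stands upright (0.12 rad), still and let go on the tray floor, within 55 mm of its middle both ways (all of step 2 and x of bottle in the frame of tray_in between -0.055 and 0.055 m and y of bottle in the frame of tray_in between -0.055 and 0.055 m and z of bottle in the frame of tray_in between -0.006 and 0.006 m and angle between bottle's own z axis and vertical below 0.12 rad and linear speed of bottle below 0.03 m/s and contact force between the fingers and bottle below 0.05 N); the arm keeps its last pose, push and grip.
It fails at once if the pointer is moved (its tip by over 8 mm) (distance of pointer_tip from where it was at the start of the episode above 0.008 m).
It fails at once if the bottle is tipped (over 0.6 rad) (angle between bottle's own z axis and vertical above 0.6 rad).
It fails at once if the bottle is dropped (faster than 0.6 m/s out of the fingers) (linear speed of bottle above 0.6 m/s and contact force between the fingers and bottle below 0.05 N).
It fails at once if the rack, the beaker or the jar is disturbed (moved over 20 mm or tipped over 0.3 rad) (distance of any of rack, beaker, jar from where it was at the start of the episode above 0.02 m or angle between any of rack, beaker, jar's own z axis and vertical above 0.3 rad).
It also fails if it takes over 58 s, if anything falls off the work surface, if the arm or the gripper's body presses on something with over 40 N, if the wrist force passes 120 N, or if a joint passes its speed limit or range.

## Working session

There is one attempt and no reset: what is moved stays moved. The work goes in short steps, Python scripts to look and compute and a shell command to move; the robot and the scene stay as the last step left them, time stands still between calls to the robot, and variables do not carry over. Pictures are saved under pics/ and viewed, at most 10 in all, crops included, and the job is handed in when it is done.

```bash
mkdir -p pics; python3 - <<'E'
from station import arm
import cv2,numpy as np
for n in("scene","top"):
    f=arm.grab_frame(n); cv2.imwrite(f"pics/{n}0.png",cv2.resize(f[:,:,::-1],(800,600),interpolation=cv2.INTER_CUBIC))
    c=arm.get_calibration(n); print(n,c["fx"],c["fy"],c["cx"],c["cy"],np.round(c["cam_to_world"],3).tolist())
s=arm.get_state();print(s["t"],s["eef_pos"],s["ee_rot"],s["width"])
E
```

```text
scene 450.2178467973209 450.2178467973209 279.71662089772497 201.18584570982182 [[0.434, 0.781, -0.448, 1.068], [0.901, -0.375, 0.22, -0.247], [0.004, -0.499, -0.867, 1.038], [0.0, 0.0, 0.0, 1.0]]
top 418.7250343602842 418.7250343602842 275.20709133018784 213.89489468271228 [[-0.017, -0.998, 0.067, 0.519], [-1.0, 0.017, 0.006, -0.008], [-0.007, -0.067, -0.998, 1.007], [0.0, 0.0, 0.0, 1.0]]
0.1 [ 0.2406384  -0.63018112  0.22570242] [ 3.14007935e+00 -1.53415873e-04 -2.77686455e+00] 0.08779415520718564
```

View pics/scene0.png

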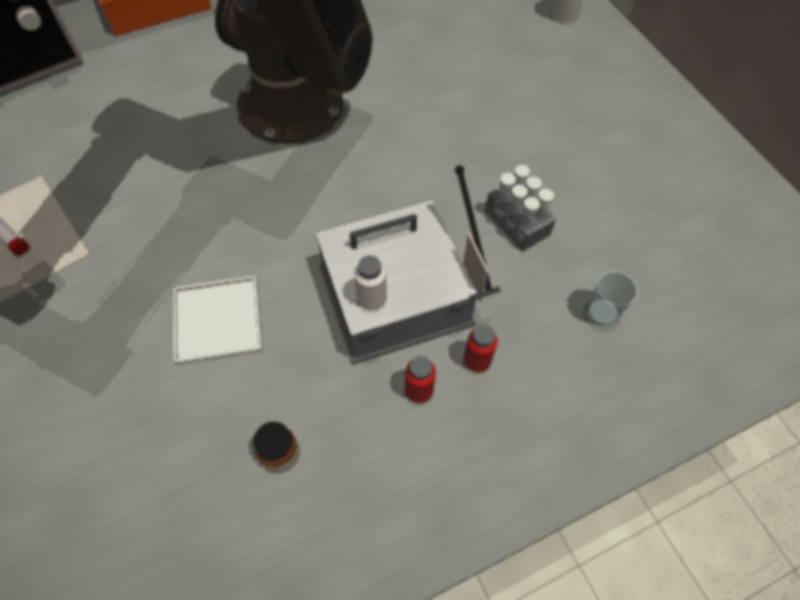

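View pics/top0.png

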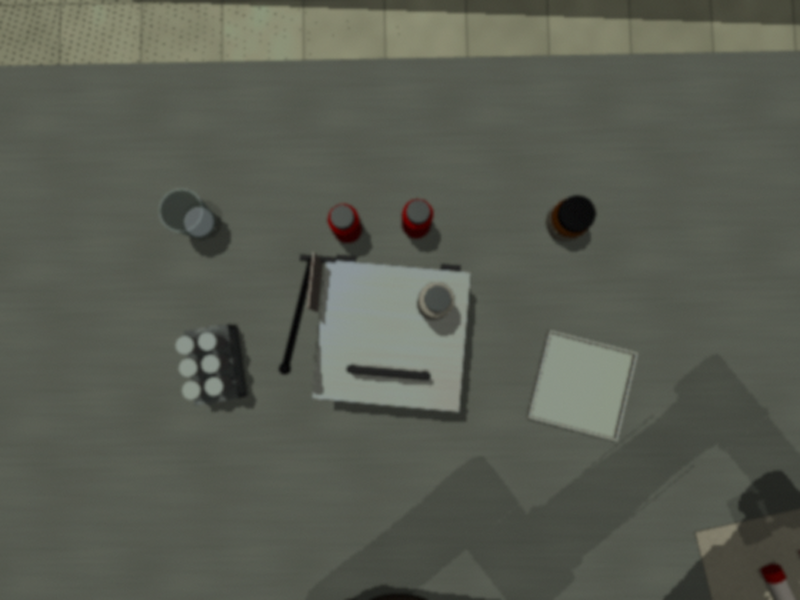

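White bottle: scene (370,282), top (437,299), standing on the lid. The two red look-alikes, at scene (420,380) and (480,348), stand on the bench. The white one fits the description. The tray is at top (583,386) and the pointer ball at scene (460,170), top (285,369). I'll confirm in enlarged crops.

```bash
python3 - <<'E'
import cv2
from station import arm
a=arm.grab_frame("scene");b=arm.grab_frame("top")
cv2.imwrite("pics/s1.png",cv2.resize(a[105:265,210:370,::-1],(600,600)[:2],interpolation=cv2.INTER_CUBIC) )
cv2.imwrite("pics/t1.png",cv2.resize(b[170:310,190:377,::-1],(800,600),interpolation=cv2.INTER_CUBIC))
E
```

```text
(no output)
```

View pics/s1.png

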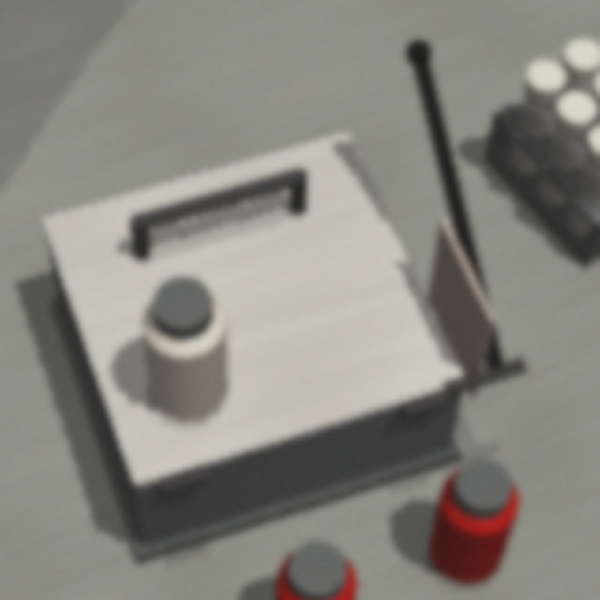

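View pics/t1.png

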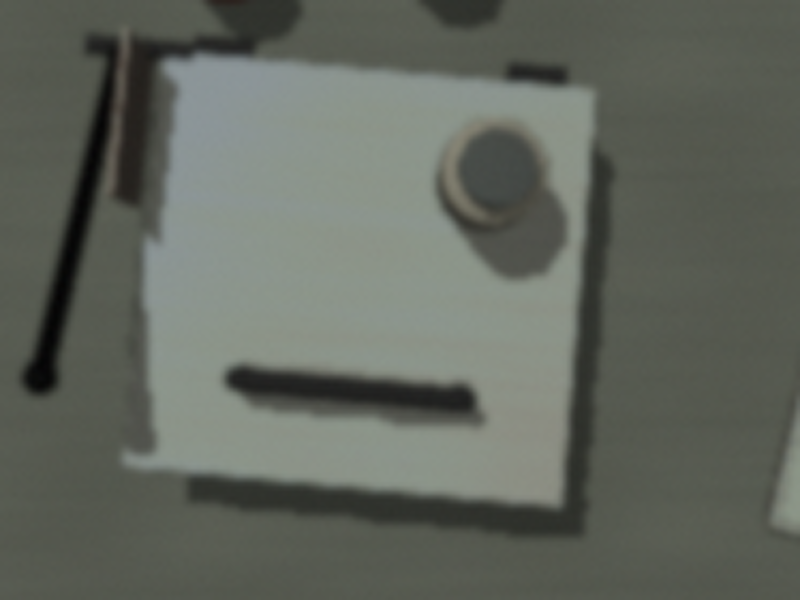

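```bash
cat > m.py <<'E'
import numpy as np
from station import arm
C={n:arm.get_calibration(n) for n in("scene","top")}
def ray(n,p):
    c=C[n];M=np.array(c["cam_to_world"]);d=M[:3,:3]@[(p[0]-c["cx"])/c["fx"],(p[1]-c["cy"])/c["fy"],1]
    return M[:3,3],d/np.linalg.norm(d)
def tri(ps,pt):
    A=np.zeros((3,3));b=np.zeros(3);R=[ray("scene",ps),ray("top",pt)]
    for o,d in R: P=np.eye(3)-np.outer(d,d);A+=P;b+=P@o
    x=np.linalg.solve(A,b);return x,max(np.linalg.norm((np.eye(3)-np.outer(d,d))@(x-o)) for o,d in R)
def atz(n,p,z):
    o,d=ray(n,p);return o+d*(z-o[2])/d[2]
E
python3 - <<'E'
from m import *
np.set_printoptions(precision=4,suppress=True)
sc=lambda p:(210+p[0]*160/600-.37,105+p[1]*160/600-.37)
tc=lambda p:(190+p[0]*187/800-.38,170+p[1]*140/600-.38)
P=dict(cap=((183,306),(500,168)),hR=((140,222),(460,397)),hL=((298,178),(240,377)),ball=((419,53),(40,377)),
hingeR=((137,483),(594,90)),hingeL=((460,375),(180,57)),freeR=((45,218),(562,506)),freeL=((350,137),(124,462)))
for k,(a,b) in P.items(): print(k,*tri(sc(a),tc(b)))
f=lambda p:(p[0]*.7-.15,p[1]*.7-.15)
for a,b in zip([(260,351),(175,361),(174,288),(256,279)],[(550,331),(637,352),(618,440),(529,418)]): print(tri(f(a),f(b)), atz("top",f(b),.016))
E
```

```text
cap [ 0.5822 -0.0621  0.2042] 0.001582900235537028
hR [ 0.4768 -0.0458  0.1423] 0.0003885458563831644
hL [0.4885 0.0607 0.1411] 0.0013830249555410875
ball [0.4929 0.1401 0.2297] 0.0011186853503103679
hingeR [ 0.6285 -0.1177  0.1048] 0.0011991451199096104
hingeL [0.6493 0.0935 0.11  ] 0.0035881767503944378
freeR [ 0.4212 -0.0954  0.1056] 0.002318822984671161
freeL [0.4455 0.1231 0.0991] 0.0015968415220421017
(array([ 0.5402, -0.2627,  0.0005]), np.float64(0.0014977448772623394)) [ 0.5393 -0.2602  0.016 ]
(array([ 0.5029, -0.4003,  0.0166]), np.float64(0.0014781533526474957)) [ 0.5023 -0.402   0.016 ]
(array([ 0.3609, -0.3622,  0.0173]), np.float64(0.0021248684596306424)) [ 0.3597 -0.3648  0.016 ]
(array([ 0.3971, -0.2212,  0.0017]), np.float64(0.0030653783926628355)) [ 0.3975 -0.221   0.016 ]
```

The crops confirm it: the white bottle's cap is at s1 (183,306) and t1 (500,168), on the lid, with the bar from t1 (240,377) to (460,397). Triangulated results:
- **Bottle:** (0.582, -0.062), cap top about 0.207.
- **Tray centre:** (0.450, -0.312).
- **Handle:** (0.483, 0.0075, 0.142).
- **Chamber yaw:** about -6.1°.
- **Pointer:** about 0.66 rad.

Next I move above the bottle.

```bash
python3 -m crank '[{"dx":0.015,"dy":0.025,"dz":0.02,"grip":1},{"dx":0.034,"dy":0.056,"dz":0.04,"grip":1},{"dx":0.051,"dy":0.085,"dz":0.044,"grip":1},{"dx":0.068,"dy":0.113,"dz":0.044,"grip":1},{"dx":0.085,"dy":0.142,"dz":0.044,"grip":1}]' 12
python3 -m crank '[{"dx":0.017,"dy":0.028,"grip":1},{"dx":0.034,"dy":0.057,"grip":1},{"dx":0.051,"dy":0.085,"grip":1},{"dx":0.068,"dy":0.113,"grip":1},{"dx":0.085,"dy":0.142,"grip":1}]'
python3 -m crank '[{"dx":0.017,"dy":0.028,"grip":1},{"dx":0.034,"dy":0.057,"grip":1},{"dx":0.051,"dy":0.085,"grip":1},{"dx":0.068,"dy":0.113,"grip":1},{"dx":0.085,"dy":0.142,"grip":1}]'
```

```text
invalid input at $[0]: expected keys dx, dy, dz, twist, grip
invalid input at $[0]: expected keys dx, dy, dz, twist, grip
invalid input at $[0]: expected keys dx, dy, dz, twist, grip
```

All keys are required.

```bash
python3 -m crank '[{"dx":0.015,"dy":0.025,"dz":0.02,"twist":0,"grip":1},{"dx":0.034,"dy":0.056,"dz":0.035,"twist":0,"grip":1},{"dx":0.051,"dy":0.085,"dz":0.044,"twist":0,"grip":1},{"dx":0.068,"dy":0.113,"dz":0.044,"twist":0,"grip":1},{"dx":0.085,"dy":0.142,"dz":0.044,"twist":0,"grip":1}]' 12
python3 -m crank '[{"dx":0.017,"dy":0.028,"dz":0,"twist":0,"grip":1},{"dx":0.034,"dy":0.057,"dz":0,"twist":0,"grip":1},{"dx":0.051,"dy":0.085,"dz":0,"twist":0,"grip":1},{"dx":0.068,"dy":0.113,"dz":0,"twist":0,"grip":1},{"dx":0.085,"dy":0.142,"dz":0,"twist":0,"grip":1}]'
python3 -m crank '[{"dx":0.017,"dy":0.028,"dz":0,"twist":0,"grip":1},{"dx":0.034,"dy":0.057,"dz":0,"twist":0,"grip":1},{"dx":0.051,"dy":0.085,"dz":0,"twist":0,"grip":1},{"dx":0.068,"dy":0.113,"dz":0,"twist":0,"grip":1},{"dx":0.085,"dy":0.142,"dz":0,"twist":0,"grip":1}]'
```

```text
t: 0.62
eef_pos: [0.3264, -0.4875, 0.2712]
ee_rot: [-3.14, 0.001, -2.777]
force: [0.8, -0.1, -0.7]
width: 0.0876
gripper_force: 0.0
t: 1.03
eef_pos: [0.4112, -0.3451, 0.2706]
ee_rot: [-3.142, 0.0, -2.777]
force: [1.0, 0.2, -0.2]
width: 0.0875
gripper_force: 0.0
t: 1.45
eef_pos: [0.4963, -0.203, 0.2707]
ee_rot: [-3.142, 0.0, -2.777]
force: [-0.1, -0.9, -0.6]
width: 0.0877
gripper_force: 0.0
```

```bash
python3 -m crank '[{"dx":0.017,"dy":0.028,"dz":0,"twist":0,"grip":1},{"dx":0.034,"dy":0.057,"dz":0,"twist":0,"grip":1},{"dx":0.055,"dy":0.09,"dz":0,"twist":0,"grip":1},{"dx":0.072,"dy":0.118,"dz":0,"twist":0,"grip":1},{"dx":0.086,"dy":0.141,"dz":0,"twist":0,"grip":1}]'
python3 -m crank '[{"dx":0,"dy":0,"dz":0,"twist":0,"grip":1},{"dx":0,"dy":0,"dz":-0.01,"twist":0,"grip":1},{"dx":0,"dy":0,"dz":-0.025,"twist":0,"grip":1},{"dx":0,"dy":0,"dz":-0.04,"twist":0,"grip":1},{"dx":0,"dy":0,"dz":-0.05,"twist":0,"grip":1}]'
python3 - <<'E'
from station import arm
import cv2
a=arm.grab_frame("scene");b=arm.grab_frame("top")
import numpy as np
cv2.imwrite("pics/g1.png",cv2.resize(np.hstack([a[105:265,190:350,::-1],b[150:310,230:390,::-1]]),(800,400),interpolation=cv2.INTER_CUBIC))
E
```

```text
t: 1.87
eef_pos: [0.5827, -0.0613, 0.2704]
ee_rot: [3.141, -0.0, -2.776]
force: [-0.3, -0.1, 0.1]
width: 0.0878
gripper_force: 0.0
t: 2.28
eef_pos: [0.5804, -0.0643, 0.2184]
ee_rot: [3.141, -0.002, -2.778]
force: [-0.7, -0.4, -0.3]
width: 0.0878
gripper_force: 0.0
```

View pics/g1.png

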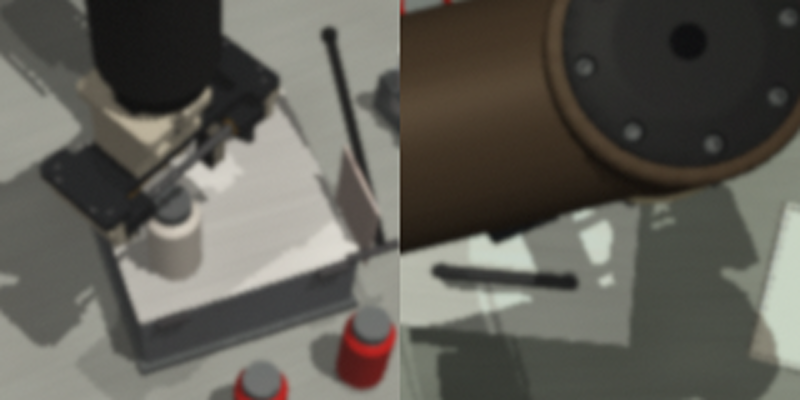

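The picture shows the bottle's cap at left panel (174,205), between the open fingers. I descend the rest and grip.

```bash
python3 -m crank '[{"dx":0.001,"dy":0.001,"dz":-0.015,"twist":0,"grip":1},{"dx":0.001,"dy":0.001,"dz":-0.03,"twist":0,"grip":1},{"dx":0.001,"dy":0.001,"dz":-0.045,"twist":0,"grip":1},{"dx":0.001,"dy":0.001,"dz":-0.056,"twist":0,"grip":1},{"dx":0.001,"dy":0.001,"dz":-0.061,"twist":0,"grip":1}]'
python3 -m crank '[{"dx":0,"dy":0,"dz":0,"twist":0,"grip":0.5},{"dx":0,"dy":0,"dz":0,"twist":0,"grip":0.3},{"dx":0,"dy":0,"dz":0,"twist":0,"grip":0.2},{"dx":0,"dy":0,"dz":0,"twist":0,"grip":0.1},{"dx":0,"dy":0,"dz":0,"twist":0,"grip":0}]' 12
python3 -m crank '[{"dx":0,"dy":0,"dz":0,"twist":0,"grip":-0.2},{"dx":0,"dy":0,"dz":0,"twist":0,"grip":-0.2},{"dx":0,"dy":0,"dz":0,"twist":0,"grip":-0.2},{"dx":0,"dy":0,"dz":0,"twist":0,"grip":-0.2},{"dx":0,"dy":0,"dz":0,"twist":0,"grip":-0.2}]' 12
```

```text
t: 2.8
eef_pos: [0.5822, -0.063, 0.1585]
ee_rot: [3.141, -0.001, -2.777]
force: [0.5, 0.9, -0.1]
width: 0.0872
gripper_force: 0.0
t: 3.22
eef_pos: [0.5832, -0.0625, 0.1603]
ee_rot: [-3.141, 0.001, -2.777]
force: [0.2, 0.3, 0.3]
width: 0.0599
gripper_force: 0.0
t: 3.63
eef_pos: [0.583, -0.0625, 0.1599]
ee_rot: [-3.141, 0.001, -2.777]
force: [-0.1, 1.4, 2.7]
width: 0.0499
gripper_force: 12.0
```

```bash
python3 -m crank '[{"dx":0,"dy":0,"dz":0.006,"twist":0,"grip":-0.2},{"dx":0,"dy":0,"dz":0.02,"twist":0,"grip":-0.2},{"dx":0,"dy":0,"dz":0.035,"twist":0,"grip":-0.2},{"dx":0,"dy":0,"dz":0.046,"twist":0,"grip":-0.2},{"dx":0,"dy":0,"dz":0.05,"twist":0,"grip":-0.2}]' 15
python3 -m crank '[{"dx":-0.005,"dy":-0.01,"dz":0,"twist":0,"grip":-0.2},{"dx":-0.015,"dy":-0.029,"dz":0,"twist":0,"grip":-0.2},{"dx":-0.027,"dy":-0.05,"dz":0,"twist":0,"grip":-0.2},{"dx":-0.039,"dy":-0.073,"dz":0,"twist":0,"grip":-0.2},{"dx":-0.051,"dy":-0.096,"dz":0,"twist":0,"grip":-0.2}]'
python3 -m crank '[{"dx":-0.012,"dy":-0.023,"dz":0,"twist":0,"grip":-0.2},{"dx":-0.024,"dy":-0.046,"dz":0,"twist":0,"grip":-0.2},{"dx":-0.037,"dy":-0.069,"dz":0,"twist":0,"grip":-0.2},{"dx":-0.049,"dy":-0.092,"dz":0,"twist":0,"grip":-0.2},{"dx":-0.06,"dy":-0.113,"dz":0,"twist":0,"grip":-0.2}]'
python3 -m crank '[{"dx":-0.01,"dy":-0.018,"dz":0,"twist":0,"grip":-0.2},{"dx":-0.018,"dy":-0.033,"dz":0,"twist":0,"grip":-0.2},{"dx":-0.022,"dy":-0.04,"dz":0,"twist":0,"grip":-0.2},{"dx":-0.022,"dy":-0.041,"dz":0,"twist":0,"grip":-0.2},{"dx":-0.022,"dy":-0.041,"dz":0,"twist":0,"grip":-0.2}]'
```

```text
t: 4.05
eef_pos: [0.5835, -0.0626, 0.2115]
ee_rot: [-3.141, 0.002, -2.777]
force: [1.3, 0.4, -1.0]
width: 0.0497
gripper_force: 15.0
t: 4.47
eef_pos: [0.5303, -0.1595, 0.2087]
ee_rot: [3.141, -0.001, -2.776]
force: [-0.0, -0.0, -0.4]
width: 0.0498
gripper_force: 15.0
t: 4.88
eef_pos: [0.47, -0.2728, 0.2088]
ee_rot: [3.141, -0.001, -2.777]
force: [-1.4, -0.5, -0.3]
width: 0.0498
gripper_force: 15.0
t: 5.3
eef_pos: [0.4493, -0.3128, 0.2091]
ee_rot: [3.141, -0.0, -2.778]
force: [0.5, 0.4, -1.7]
width: 0.0491
gripper_force: 15.0
```

```bash
python3 -m crank '[{"dx":0,"dy":0,"dz":-0.008,"twist":0,"grip":-0.2},{"dx":0,"dy":0,"dz":-0.025,"twist":0,"grip":-0.2},{"dx":0,"dy":0,"dz":-0.045,"twist":0,"grip":-0.2},{"dx":0,"dy":0,"dz":-0.06,"twist":0,"grip":-0.2},{"dx":0,"dy":0,"dz":-0.075,"twist":0,"grip":-0.2}]'
python3 -m crank '[{"dx":0,"dy":0,"dz":-0.015,"twist":0,"grip":-0.2},{"dx":0,"dy":0,"dz":-0.03,"twist":0,"grip":-0.2},{"dx":0,"dy":0,"dz":-0.042,"twist":0,"grip":-0.2},{"dx":0,"dy":0,"dz":-0.052,"twist":0,"grip":-0.2},{"dx":0,"dy":0,"dz":-0.06,"twist":0,"grip":-0.2}]'
python3 -m crank '[{"dx":0,"dy":0,"dz":-0.004,"twist":0,"grip":-0.2},{"dx":0,"dy":0,"dz":-0.007,"twist":0,"grip":-0.2},{"dx":0,"dy":0,"dz":-0.01,"twist":0,"grip":-0.2},{"dx":0,"dy":0,"dz":-0.012,"twist":0,"grip":-0.2},{"dx":0,"dy":0,"dz":-0.013,"twist":0,"grip":-0.2}]'
python3 -m crank '[{"dx":0,"dy":0,"dz":-0.001,"twist":0,"grip":-0.2},{"dx":0,"dy":0,"dz":-0.002,"twist":0,"grip":-0.2},{"dx":0,"dy":0,"dz":-0.002,"twist":0,"grip":-0.2},{"dx":0,"dy":0,"dz":-0.003,"twist":0,"grip":-0.2},{"dx":0,"dy":0,"dz":-0.003,"twist":0,"grip":-0.2}]'
```

```text
t: 5.72
eef_pos: [0.4498, -0.3115, 0.133]
ee_rot: [3.141, -0.0, -2.776]
force: [0.0, 0.6, -0.1]
width: 0.0496
gripper_force: 15.0
t: 6.13
eef_pos: [0.4497, -0.3118, 0.0732]
ee_rot: [3.141, -0.001, -2.776]
force: [0.3, 0.2, -0.9]
width: 0.0495
gripper_force: 15.0
t: 6.55
eef_pos: [0.45, -0.3126, 0.0617]
ee_rot: [-3.141, 0.0, -2.777]
force: [0.0, 0.6, -1.6]
width: 0.0497
gripper_force: 15.0
t: 6.97
eef_pos: [0.4498, -0.3126, 0.0586]
ee_rot: [-3.142, 0.0, -2.777]
force: [0.7, -0.2, -0.8]
width: 0.0496
gripper_force: 15.0
```

```bash
python3 -m crank '[{"dx":0,"dy":0,"dz":-0.001,"twist":0,"grip":-0.2},{"dx":0,"dy":0,"dz":-0.001,"twist":0,"grip":-0.2},{"dx":0,"dy":0,"dz":-0.002,"twist":0,"grip":-0.2},{"dx":0,"dy":0,"dz":-0.002,"twist":0,"grip":-0.2},{"dx":0,"dy":0,"dz":-0.002,"twist":0,"grip":-0.2}]'
python3 - <<'E'
from station import arm
import cv2,numpy as np
a=arm.grab_frame("scene")
cv2.imwrite("pics/p1.png",cv2.resize(a[150:290,80:240,::-1],(640,560),interpolation=cv2.INTER_CUBIC))
E
```

```text
t: 7.38
eef_pos: [0.45, -0.3126, 0.0574]
ee_rot: [-3.141, 0.0, -2.776]
force: [-1.8, 1.4, 7.3]
width: 0.0498
gripper_force: 15.0
```

View pics/p1.png

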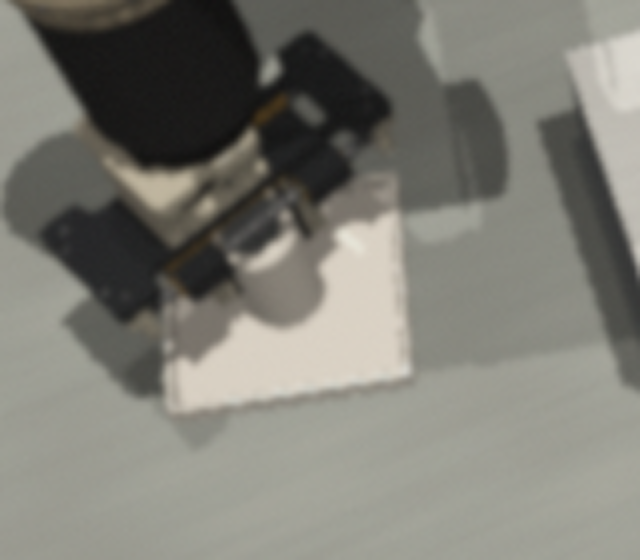

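The bottle (p1 about (285,300)) stands mid-tray, with 7 N of contact at the expected height. I release it, wait and rise.

```bash
python3 -m crank '[{"dx":0,"dy":0,"dz":0,"twist":0,"grip":0.2},{"dx":0,"dy":0,"dz":0,"twist":0,"grip":0.5},{"dx":0,"dy":0,"dz":0,"twist":0,"grip":0.8},{"dx":0,"dy":0,"dz":0,"twist":0,"grip":1},{"dx":0,"dy":0,"dz":0,"twist":0,"grip":1}]'
python3 -m crank '[{"dx":0,"dy":0,"dz":0,"twist":0,"grip":1},{"dx":0,"dy":0,"dz":0,"twist":0,"grip":1},{"dx":0,"dy":0,"dz":0,"twist":0,"grip":1},{"dx":0,"dy":0,"dz":0.005,"twist":0,"grip":1},{"dx":0,"dy":0,"dz":0.015,"twist":0,"grip":1}]'
python3 -m crank '[{"dx":0,"dy":0,"dz":0.015,"twist":0,"grip":1},{"dx":0,"dy":0,"dz":0.03,"twist":0,"grip":1},{"dx":0,"dy":0,"dz":0.055,"twist":0,"grip":1},{"dx":0,"dy":0,"dz":0.085,"twist":0,"grip":1},{"dx":0,"dy":0,"dz":0.12,"twist":0,"grip":1}]'
```

```text
t: 7.85
eef_pos: [0.4497, -0.3126, 0.0564]
ee_rot: [3.141, -0.0, -2.777]
force: [-0.6, 0.3, -0.5]
width: 0.0738
gripper_force: 0.0
t: 8.27
eef_pos: [0.449, -0.3123, 0.0711]
ee_rot: [3.14, -0.002, -2.777]
force: [0.5, -0.2, 0.3]
width: 0.0878
gripper_force: 0.0
t: 8.68
eef_pos: [0.4489, -0.3122, 0.1929]
ee_rot: [3.141, -0.001, -2.777]
force: [0.5, -0.7, 0.6]
width: 0.0873
gripper_force: 0.0
```

```bash
python3 -m crank '[{"dx":0.002,"dy":0.02,"dz":0.005,"twist":6,"grip":1},{"dx":0.006,"dy":0.05,"dz":0.01,"twist":13,"grip":1},{"dx":0.009,"dy":0.08,"dz":0.015,"twist":19,"grip":1},{"dx":0.013,"dy":0.11,"dz":0.015,"twist":25,"grip":1},{"dx":0.016,"dy":0.14,"dz":0.015,"twist":32,"grip":1}]'
python3 -m crank '[{"dx":0.004,"dy":0.035,"dz":0,"twist":6,"grip":1},{"dx":0.008,"dy":0.075,"dz":0,"twist":12,"grip":1},{"dx":0.012,"dy":0.115,"dz":0,"twist":18,"grip":1},{"dx":0.016,"dy":0.15,"dz":0,"twist":25,"grip":1},{"dx":0.018,"dy":0.18,"dz":0,"twist":31,"grip":1}]'
python3 -m crank '[{"dx":0,"dy":0,"dz":0,"twist":0,"grip":1},{"dx":0,"dy":0,"dz":0,"twist":0,"grip":1},{"dx":0,"dy":0,"dz":0,"twist":0,"grip":1},{"dx":0,"dy":0,"dz":0,"twist":0,"grip":1},{"dx":0,"dy":0,"dz":0,"twist":0,"grip":1}]'
python3 - <<'E'
from station import arm
import cv2,numpy as np
s=arm.get_state();print(s["q"],s["ee_rot"])
a=arm.grab_frame("scene");b=arm.grab_frame("top")
cv2.imwrite("pics/h1.png",cv2.resize(np.hstack([a[90:250,190:350,::-1],a[150:310,80:240,::-1]]),(800,400),interpolation=cv2.INTER_CUBIC))
E
```

```text
t: 9.1
eef_pos: [0.466, -0.1714, 0.2082]
ee_rot: [-3.14, 0.001, -2.214]
force: [1.0, -0.2, -0.6]
width: 0.0878
gripper_force: 0.0
t: 9.52
eef_pos: [0.484, 0.0097, 0.208]
ee_rot: [-3.14, 0.001, -1.67]
force: [-0.1, -0.5, 0.3]
width: 0.0875
gripper_force: 0.0
t: 9.93
eef_pos: [0.4837, 0.0065, 0.2068]
ee_rot: [-3.141, 0.0, -1.679]
force: [0.6, 0.2, 0.6]
width: 0.0877
gripper_force: 0.0
[ 4.21183781e-01  5.50256558e-02 -4.26396314e-01  8.36834296e-05
 -1.08922406e+00 -5.29649674e-01] [-3.14142548e+00  1.19234795e-05 -1.67922346e+00]
```

View pics/h1.png

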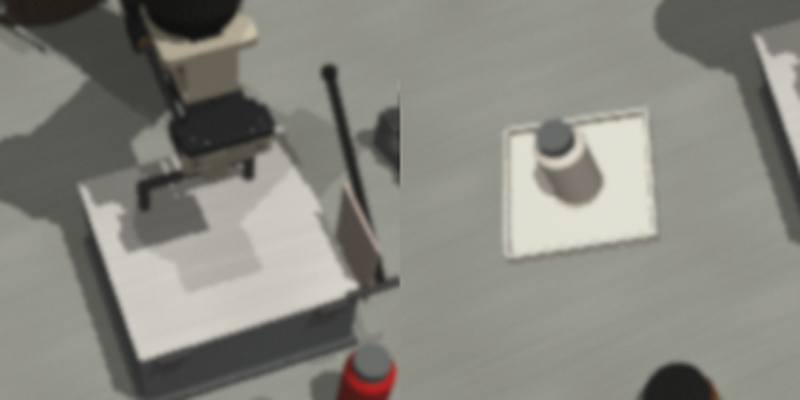

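The bottle stands upright at right panel (570,165), near the tray's middle, and the gripper is over the bar. I descend onto the bar and close.

```bash
python3 -m crank '[{"dx":-0.001,"dy":0.001,"dz":-0.012,"twist":0,"grip":1},{"dx":-0.001,"dy":0.001,"dz":-0.03,"twist":0,"grip":1},{"dx":-0.001,"dy":0.001,"dz":-0.05,"twist":0,"grip":1},{"dx":-0.001,"dy":0.001,"dz":-0.067,"twist":0,"grip":1},{"dx":-0.001,"dy":0.001,"dz":-0.078,"twist":0,"grip":1}]'
python3 -m crank '[{"dx":0,"dy":0,"dz":0,"twist":0,"grip":0.6},{"dx":0,"dy":0,"dz":0,"twist":0,"grip":0.2},{"dx":0,"dy":0,"dz":0,"twist":0,"grip":-0.2},{"dx":0,"dy":0,"dz":0,"twist":0,"grip":-0.4},{"dx":0,"dy":0,"dz":0,"twist":0,"grip":-0.5}]' 20
python3 -m crank '[{"dx":0,"dy":0,"dz":0,"twist":0,"grip":-0.7},{"dx":0,"dy":0,"dz":0,"twist":0,"grip":-0.9},{"dx":0,"dy":0,"dz":0,"twist":0,"grip":-1},{"dx":0,"dy":0,"dz":0,"twist":0,"grip":-1},{"dx":0,"dy":0,"dz":0,"twist":0,"grip":-1}]' 20
python3 -m crank '[{"dx":0,"dy":0,"dz":0,"twist":0,"grip":-1},{"dx":0,"dy":0,"dz":0,"twist":0,"grip":-1},{"dx":0,"dy":0,"dz":0,"twist":0,"grip":-1},{"dx":0,"dy":0,"dz":0,"twist":0,"grip":-1},{"dx":0,"dy":0,"dz":0,"twist":0,"grip":-1}]' 20
```

```text
t: 10.45
eef_pos: [0.4819, 0.0075, 0.1269]
ee_rot: [3.14, -0.001, -1.679]
force: [0.4, 0.1, -0.7]
width: 0.0878
gripper_force: 0.0
t: 10.87
eef_pos: [0.4833, 0.0085, 0.1294]
ee_rot: [-3.14, 0.001, -1.677]
force: [-0.0, 0.3, -0.9]
width: 0.0597
gripper_force: 0.0
t: 11.28
eef_pos: [0.4828, 0.0084, 0.1286]
ee_rot: [-3.142, 0.0, -1.677]
force: [-0.6, -0.5, 0.6]
width: 0.0264
gripper_force: 0.0
t: 11.7
eef_pos: [0.4819, 0.0084, 0.1284]
ee_rot: [3.14, -0.0, -1.677]
force: [-5.6, 2.1, 4.8]
width: 0.0112
gripper_force: 20.0
```

```bash
python3 - <<'E'
import numpy as np
p=np.arctan2(.042,.16);r=np.hypot(.042,.16);o=np.zeros(3)
f=lambda t:np.array([(.16-r*np.cos(p+t))*.9943,-(.16-r*np.cos(p+t))*.1068,r*np.sin(p+t)-.042])
for c in range(4):
    b=f(c*.165)
    print((c+1)*.165,[np.round(f(c*.165+.033*k)-b,4).tolist() for k in range(1,6)])
E
```

```text
0.165 [[0.0015, -0.0002, 0.0053], [0.0031, -0.0003, 0.0105], [0.0049, -0.0005, 0.0156], [0.0069, -0.0007, 0.0207], [0.009, -0.001, 0.0257]]
0.33 [[0.0023, -0.0002, 0.0049], [0.0048, -0.0005, 0.0098], [0.0074, -0.0008, 0.0146], [0.0102, -0.0011, 0.0193], [0.0131, -0.0014, 0.0239]]
0.495 [[0.0031, -0.0003, 0.0045], [0.0063, -0.0007, 0.0089], [0.0097, -0.001, 0.0132], [0.0132, -0.0014, 0.0173], [0.0168, -0.0018, 0.0214]]
0.66 [[0.0038, -0.0004, 0.0039], [0.0077, -0.0008, 0.0077], [0.0117, -0.0013, 0.0114], [0.0158, -0.0017, 0.0149], [0.0201, -0.0022, 0.0183]]
```

```bash
python3 -m crank '[{"dx":0.0015,"dy":0,"dz":0.005,"twist":0,"grip":-1},{"dx":0.003,"dy":0,"dz":0.0105,"twist":0,"grip":-1},{"dx":0.005,"dy":-0.0005,"dz":0.0155,"twist":0,"grip":-1},{"dx":0.007,"dy":-0.0005,"dz":0.0205,"twist":0,"grip":-1},{"dx":0.009,"dy":-0.001,"dz":0.0255,"twist":0,"grip":-1}]' 25
python3 -m crank '[{"dx":0.0025,"dy":0,"dz":0.005,"twist":0,"grip":-1},{"dx":0.005,"dy":-0.0005,"dz":0.01,"twist":0,"grip":-1},{"dx":0.0075,"dy":-0.001,"dz":0.0145,"twist":0,"grip":-1},{"dx":0.01,"dy":-0.001,"dz":0.0195,"twist":0,"grip":-1},{"dx":0.013,"dy":-0.0015,"dz":0.024,"twist":0,"grip":-1}]' 25
```

```text
t: 12.12
eef_pos: [0.4905, 0.0074, 0.1539]
ee_rot: [3.139, -0.0, -1.678]
force: [-5.9, 4.4, -2.7]
width: 0.0112
gripper_force: 25.0
t: 12.53
eef_pos: [0.5029, 0.006, 0.178]
ee_rot: [3.138, -0.0, -1.678]
force: [-10.5, 5.5, 1.1]
width: 0.0108
gripper_force: 25.0
```

```bash
python3 -m crank '[{"dx":0.003,"dy":0,"dz":0.0045,"twist":0,"grip":-1},{"dx":0.0065,"dy":-0.0005,"dz":0.009,"twist":0,"grip":-1},{"dx":0.0095,"dy":-0.001,"dz":0.013,"twist":0,"grip":-1},{"dx":0.013,"dy":-0.001,"dz":0.0175,"twist":0,"grip":-1},{"dx":0.017,"dy":-0.0015,"dz":0.0215,"twist":0,"grip":-1}]' 25
python3 -m crank '[{"dx":0.004,"dy":0,"dz":0.004,"twist":0,"grip":-1},{"dx":0.0075,"dy":-0.001,"dz":0.0075,"twist":0,"grip":-1},{"dx":0.0115,"dy":-0.001,"dz":0.0115,"twist":0,"grip":-1},{"dx":0.016,"dy":-0.0015,"dz":0.015,"twist":0,"grip":-1},{"dx":0.02,"dy":-0.002,"dz":0.0185,"twist":0,"grip":-1}]' 25
python3 -m crank '[{"dx":0,"dy":0,"dz":0,"twist":0,"grip":-1},{"dx":0,"dy":0,"dz":0,"twist":0,"grip":-1},{"dx":0,"dy":0,"dz":0,"twist":0,"grip":-1},{"dx":0,"dy":0,"dz":0,"twist":0,"grip":-1},{"dx":0,"dy":0,"dz":0,"twist":0,"grip":-1}]' 25
python3 - <<'E'
from station import arm
import cv2,numpy as np
s=arm.get_state();print(s["eef_pos"],s["force"],s["gripper_force"])
a=arm.grab_frame("scene");b=arm.grab_frame("top")
cv2.imwrite("pics/l1.png",cv2.resize(np.hstack([a[80:240,200:360,::-1],b[140:300,180:340,::-1]]),(800,400),interpolation=cv2.INTER_CUBIC))
E
```

```text
t: 12.95
eef_pos: [0.519, 0.0043, 0.1999]
ee_rot: [3.136, -0.001, -1.678]
force: [-16.7, 5.7, 9.4]
width: 0.0112
gripper_force: 25.0
t: 13.37
eef_pos: [0.5396, 0.002, 0.2195]
ee_rot: [3.138, -0.001, -1.677]
force: [-12.4, 2.0, 11.1]
width: 0.0107
gripper_force: 25.0
t: 13.78
eef_pos: [0.5401, 0.002, 0.2197]
ee_rot: [3.139, -0.001, -1.677]
force: [-13.2, 2.7, 12.6]
width: 0.0111
gripper_force: 25.0
[0.54006777 0.00197068 0.21972571] [-13.19411794   2.6687453   12.57740695] 24.99908208847046
```

View pics/l1.png

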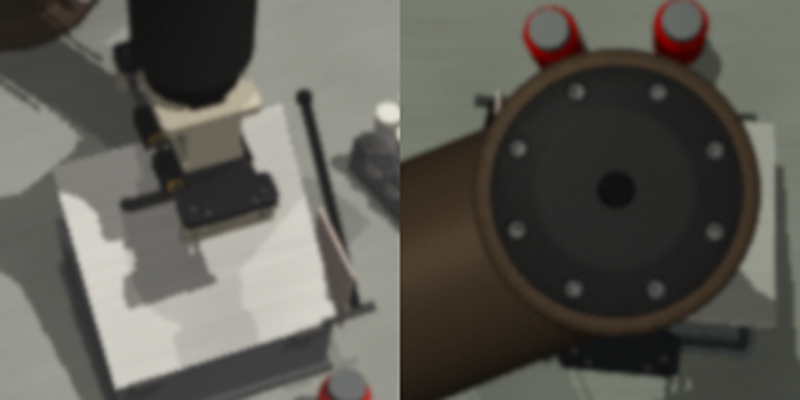

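```bash
python3 - <<'E'
from m import *
from scipy.optimize import least_squares
def proj(n,X):
    c=C[n];q=np.linalg.inv(np.array(c["cam_to_world"]))@np.r_[X,1];return np.array([c["fx"]*q[0]/q[2]+c["cx"],c["fy"]*q[1]/q[2]+c["cy"]])
sc=lambda p:np.array((210+p[0]*160/600-.37,105+p[1]*160/600-.37))
tc=lambda p:np.array((190+p[0]*187/800-.38,170+p[1]*140/600-.38))
lc=lambda p:np.array((200+p[0]*.4-.3,80+p[1]*.4-.3))
def pt(v,d,y,h,t):
    x,yy,w=v[:3];cx=np.array([np.cos(w),np.sin(w),0]);cy=np.array([-np.sin(w),np.cos(w),0]);z=np.array([0,0,1.])
    u=-cx*np.cos(t)+z*np.sin(t);n=cx*np.sin(t)+z*np.cos(t)
    return np.array([x,yy,.1005])+d*u+y*cy+h*n
# v: x,y,yaw,lid,pointer
O=[]
for d,y,h,s,t in[(.16,-.05,.042,(140,222),(460,397)),(.16,.05,.042,(298,178),(240,377)),(.21,-.11,.006,(45,218),(562,506)),(.21,.11,.006,(350,137),(124,462)),(0,-.11,.006,(137,483),(594,90))]:
    O+=[("scene",d,y,h,0,sc(s)),("top",d,y,h,0,tc(t))]
for hb in(0,.003):
    def res(v):
        r=[proj(n,pt(v,d,y,h,a))-p for n,d,y,h,a,p in O]
        r+=[proj("scene",pt(v,.21,.11,.006,v[3]))-lc((283,103)),proj("scene",pt(v,.21,-.11,.006,v[3]))-lc((55,173))]
        r+=[proj("scene",pt(v,.21,v[5],hb,v[4]))-sc((419,53)),proj("top",pt(v,.21,v[5],hb,v[4]))-tc((40,377)),proj("scene",pt(v,.21,v[5],hb,v[4]))-lc((304,97))]
        return np.ravel(r)
    s=least_squares(res,[.641,-.01,-.107,.66,.66,.132],loss="soft_l1");print(np.round(s.x,4),np.round(res(s.x)[-10:],1))
    v=s.x; st=arm.get_state()["eef_pos"]; b0=pt(v,.16,0,.042,0);print("bar0",b0)
    dx=(st-np.array([0,0,-.014]))-np.array([v[0],v[1],.1005]);u=-dx@[np.cos(v[2]),np.sin(v[2]),0];print("lid from tcp",np.arctan2(dx[2],u)-np.arctan2(.042,.16),np.hypot(u,dx[2]))
E
```

```text
[ 0.6422 -0.0095 -0.1089  0.6989  0.6699  0.1324] [ 0.5 -0.1 -1.4 -2.3 -0.5 -0.2 -0.6 -0.2 -0.4  0. ]
bar0 [0.48316807 0.00785468 0.1425    ]
lid from tcp 0.6568189235858367 0.16826661510457513
[ 0.6422 -0.0095 -0.1089  0.6988  0.6557  0.1324] [ 0.5 -0.1 -1.4 -2.3 -0.5 -0.2 -0.6 -0.2 -0.4  0. ]
bar0 [0.48317154 0.00785574 0.1425    ]
lid from tcp 0.6568032387341999 0.1682686519500856
```

```bash
python3 - <<'E'
from station import arm
import cv2
a=arm.grab_frame("scene")
cv2.imwrite("pics/l2.png",cv2.resize(a[100:220,210:360,::-1],(750,600),interpolation=cv2.INTER_CUBIC))
E
```

```text
(no output)
```

View pics/l2.png

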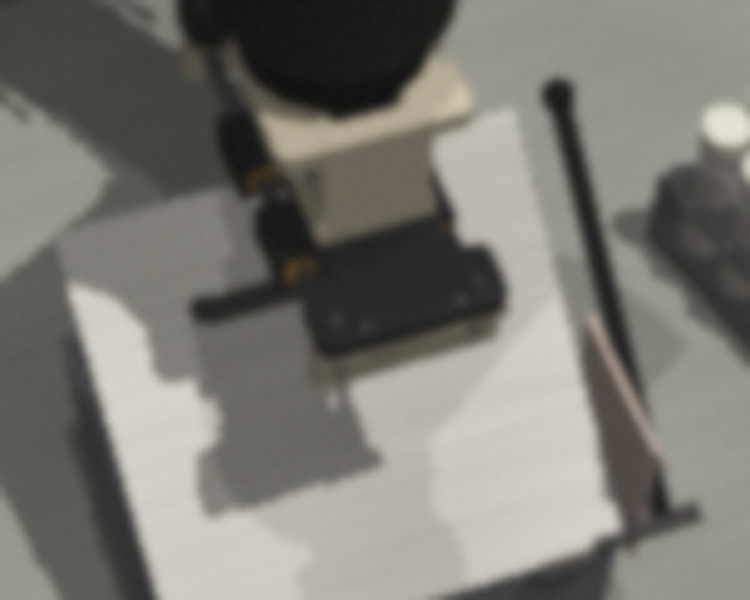

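The lid's free edge runs from l2 (57,237) to (517,108). Extended, it meets x=558 at about y=96, and the pointer ball is at (558,93), so lid and pointer line up within about 0.03 rad. The grip is steady at 25 N, so I hand the job in.

```bash
python3 -c "
from station import arm
s=arm.get_state();print(s['t'],s['force'],s['gripper_force']);print(arm.job_done())"
```

```text
13.9333 [-13.79673127   3.06877505  11.86931556] 24.999157190322876
the job is handed in; nothing more can be done
None
```

I handed the job in at 13.9 s: the bottle was last seen standing upright near the middle of the tray, and the gripper still holds the lid (25 N grip), in line with the pointer to within about 0.04 rad by my measurements; the system returned no verdict.

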